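Index the tool carousel and set its brake

ROBOT

A 6-joint arm with a two-finger parallel gripper is mounted at the origin on the work surface. World frame = base frame: x ahead of the robot, y to its left, z up, the work surface at z = 0. Lengths are in m, angles in rad, forces in N, time in s.
With the tool pointing down it reaches from about 0.35 to 0.975 m from the base axis. Payload 17.4 kg.
Tool frame: the origin (TCP) lies on the centre line of the jaws, within the pads' length; the fingertips stand 22 mm ahead of it and the grasp point (between the pads) lies 3 mm ahead of it; x points along the fingers, y is the direction in which the jaws open and shut, and the axes are right-handed (so a half turn about x gives the same grasp; the last joint's range is limited). The gripper opens to 85 mm and grips with 20 to 120 N. Pads are 22 mm wide; open, the fingers measure 114 mm over their backs; the gripper's body (76 mm by 85 mm) begins 54 mm behind the grasp point. The pads swing forward as they close: fully open they stand 13 mm farther back than shut.
Start: joints at [-1.162, 0.116, 1.442, -0, 1.584, -0.038], TCP at [0.292, -0.609, 0.253] pointing down, gripper open.
Joint ranges: [-2.83, 2.83], [-0.83, 2.19], [0.07, 2.5], [-1.14, 4.28], [0.01, 3], [-2.97, 2.97]. Speed limits (rad/s): [1.89, 1.89, 2.22, 3.14, 3.14, 3.14].

INTERFACE

Orientations are given as a unit quaternion [w, x, y, z].
In Python, from rig import get_obs, grab_frame, calibration, sign_off gives the robot as it stands. The module is installed in compiled form; this text tells all that it offers.
- The arm moves only by the tool jog_arm, never from a script. Its argument "plan" is a list that holds one entry, the list of rows, each a list of 5 numbers: the opening, from 0 (shut) to 1 (fully open), then the shift along the world's x, y, z as a fraction of full scale, then the turn about the world's z as a fraction of full scale. A call has exactly 10 rows; each row is the pose to reach, as a shift and turn from the pose commanded when the call began; what a row does not reach only later rows make up. Full scale, the value 1, is 500 mm for a shift and 90 degrees for a turn. A row lasts 1/10 s, in which the tool goes at most 50 mm and 8.59 degrees, less where a joint would pass 70% of its speed; a pose out of reach is approached as far as the arm can. A call with a number of a shift or a turn outside -1 to 1 is refused whole. A call with a gripper value outside its range is refused whole. The fingers move at their own pace and stop on an object; "newtons" is the grip in N (left out, the last holds). Time passes only in rows, so rows that repeat a pose let the fingers close, or fill a call up. It gives the time, the measured TCP pose, the force and the opening at its end, in the units of the state.
- get_obs(): the state, without advancing time (a new reading comes with each control period).
- grab_frame(name): name is "side" or "top" or "wrist"; returns the picture (420x560x3 uint8, red, green, blue); there is no depth.
- calibration(name): a dict with "fx", "fy", "cx", "cy" (pixels), "origin" and "rotation" of the camera in the world; the wrist camera has in their place "T_tool_cam" (4x4, takes a point from camera to tool coordinates, whose origin is the TCP and whose axes are the tool frame's). Camera axes: x right, y down, z forward; pixel columns grow to the right and rows downward; lengths in m; the calibration is good to about 2 mm. A picture is of the moment at which its call begins: read the wrist's pose just before it. calibration takes no time and is no camera call.
- sign_off(): hands the job in, once; it reports no verdict.
The state is a dict: "clock": time; "q": joint angles; "dq": joint speeds; "tau": joint torques, N m; "tool_pos": TCP position; "orientation": TCP orientation; "ft_force": force on the tool from outside, world axes, zero at the start; "ft_torque": the same for the moment, N m; "finger_gap": opening from 0.0 (shut) to 1.0 (fully open).
Only numpy, scipy, OpenCV 4.12 (cv2) and the standard library are available. Lean on these libraries where they do the work, as an engineer would, in place of code of your own. Each camera call takes 0.05 s, during which the arm holds its last target. There are 200 camera calls.

TASK

Turn the nail-and-tool carousel by pushing the pegs on its rim until the square tool block faces front and the brass tongue under it bears firmly on the sprung stop, then push the brake in by its post until its pad bears firmly on the rim, and leave both so. Feel for the stop and the rim: lean on each steadily with about 10 N for a second, and never push the carousel or the brake with more than 20 N. Keep off the pots and the tool block, and leave the other things on the bench where they are.

Things in the scene. Friction and masses are not known exactly. Their poses are not given: they have to be found in the camera images.
- stand: the carousel's fixed wooden base board, 320 x 340 x 12 mm, lying on the table (turned by up to 0.3 rad); reaching 180 mm in front of the axle; origin on the table under the disc's axle. Its -x axis is the carousel's front (towards the robot), +y its left, where a strip carries the brake on rails
- disc: round wooden turntable, 260 mm diameter, 18 mm thick, top 48 mm above the table; turns about its vertical axis with steady friction (about 3 N at the rim). Origin: on the axle, disc underside, 30 mm above the table. Its -x axis points along the brass tongue. At the start the tongue is 0.7 to 1.9 rad counter-clockwise (from above) of front, on the carousel's right: turn it clockwise
- tongue (a point): middle of the outer end of the brass tongue's top, 168 mm from the axle, 48 mm above the table. The tongue is 24 mm wide, sticks out 38 mm past the rim and lies under the square tool block
- pots: things fixed on the disc, all within 85 mm of the axle, tops at most 112 mm above the table: the marked one is the square dark wooden tool block (44 x 56 x 50 mm, in line with the tongue; three short steel shanks on top), the others four round nail pots of about 50 mm diameter. Origin: on the axle at the disc's top. Not to be pushed on
- stop: dark steel bracket, 34 x 20 x 45 mm, of the front stop on the board just left of front. Origin at board height (12 mm above the table), 152 mm in front of the axle and 50 mm to its left; a rubber pad on a sprung screw points from it to the right and meets the tongue's left flank
- brake: dark steel brake block, 36 x 30 x 24 mm, with an upright post on its centre, on rails left of the disc. Origin: under its centre, 12 mm above the table, 182 to 192 mm from the axle at the start. A sprung rubber pad on its inner side, face 34 mm nearer the axle than the origin, meets the rim (130 mm from the axle) after 18 to 28 mm and then gives about 1 mm for each 2 N
- brake_post (a point): centre of the top of the brake's aluminium post, 16 mm diameter, from 38 to 74 mm above the table. The brake slides only along the stand's y axis, towards the axle, with about 4 N of friction, and stays where it is left; the rails' tops are 18 mm above the table
- jar_small: small glass jar with a steel lid, 32 mm across, 45 mm high, on the front right corner of the stand board; a bystander; origin under its centre
- solder_reel: aluminium reel, 36 mm across, 30 mm high, on the far right corner of the stand board; a bystander; origin under its centre
- hammer: hammer lying on the table to the right of the stand; a bystander
- flux_bottle: amber bottle, 52 mm across, 120 mm high, to the right of the stand; a bystander; origin under its centre
- flux_brush: brush lying on the table to the left of the stand; a bystander
- nail_bowl: white bowl, 80 mm across, 35 mm high, to the left of the stand; a bystander; origin under its centre
- lead_weight: dark square weight 50 x 50 x 30 mm, beyond the stand to the left; a bystander; origin under its centre
- peg (a point): top of one of the six wooden push pegs on the rim, 76 mm above the table. Pegs: 14 mm diameter, 28 mm high above the disc, centres 117 mm from the axle, at 30, 90 (this one), 150, 210, 270 and 330 degrees counter-clockwise from the disc's +x axis; the tongue is at 180
- stop_face (a point): middle setting of the stop pad's face, with which the tongue would touch exactly at front. The screw is set differently every time, so that the tongue really touches anywhere from 8 mm before to 8 mm after it, to be felt; the pad (24 x 16 x 18 mm) then gives about 1 mm for each 2 N

How it is judged:
By the outcome, as a careful person would: the job done as asked, in the order asked, and still so for the second after the job is handed in, with the robot touching nothing.
It also fails if it takes over 72 s, if anything falls off the work surface, if the arm or the gripper's body presses on something with over 40 N, if the wrist force passes 120 N, or if a joint passes its speed limit or range.

## Working session

There is one attempt and no reset: what is moved stays moved. The work goes in short steps, Python scripts to look and compute and a tool call to move; the robot and the scene stay as the last step left them, time stands still between calls to the robot, and variables do not carry over. Pictures are saved under pics/ and viewed, about 8 in all and at most 12, crops included, and the job is handed in when it is done.

Besides the shell and the picture viewer there is one more tool, called after "Request:" as name(argument=value, ...) on one line, values as JSON. jog_arm: Moves the arm, as the interface text tells. Shift numbers are shares of 500 mm and turn numbers shares of 90 degrees, none past 1 either way. Its arguments: {"type":"object","properties":{"plan":{"type":"array"},"newtons":{"type":"number"}},"required":["plan"]}

```bash
mkdir -p pics
python3 - <<'E'
from rig import *
import cv2,numpy as np
for n in("top","side"):
    cv2.imwrite(f"pics/{n}0.png",cv2.cvtColor(grab_frame(n),cv2.COLOR_RGB2BGR)); c=calibration(n); print(n,c)
o=get_obs(); print(o)
E
```

```text
top {'fx': 531.9005638018482, 'fy': 531.9005638018482, 'cx': 267.2925361177644, 'cy': 205.19031937629305, 'origin': array([ 0.43198323, -0.01350334,  1.62833562]), 'rotation': array([-0.03130913,  0.71423505, -0.69903654,  0.0153606 ])}
side {'fx': 517.7279167337402, 'fy': 517.7279167337402, 'cx': 280.34621958464714, 'cy': 202.8814695758339, 'origin': array([0.03344749, 0.89249073, 0.77021057]), 'rotation': array([ 0.12837   , -0.2236472 ,  0.85484208, -0.45027557])}
{'clock': 0.1, 'q': array([-1.16180159e+00,  1.16431260e-01,  1.44221938e+00, -2.51976721e-06,
        1.58401099e+00, -3.78266277e-02]), 'dq': array([ 3.75906786e-05, -2.62690833e-03, -1.21416125e-03, -1.11850717e-03,
       -8.55068821e-04,  2.78874242e-04]), 'tau': array([ 1.81291976e-03, -7.33666635e+01, -6.33788610e+01, -1.45000121e-05,
        5.25867552e-03,  6.92840422e-05]), 'tool_pos': array([ 0.29158022, -0.60859813,  0.25262756]), 'orientation': array([-0.15629301, -0.68946267, -0.15703559,  0.6896039 ]), 'ft_force': array([-0.76864713, -0.6219215 , -0.02242008]), 'ft_torque': array([ 0.02027386, -0.02040722,  0.03631176]), 'finger_gap': 0.9994392984153915}
```

View pics/top0.png

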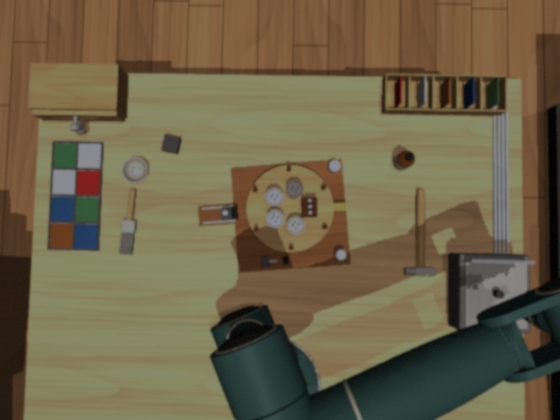

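View pics/side0.png

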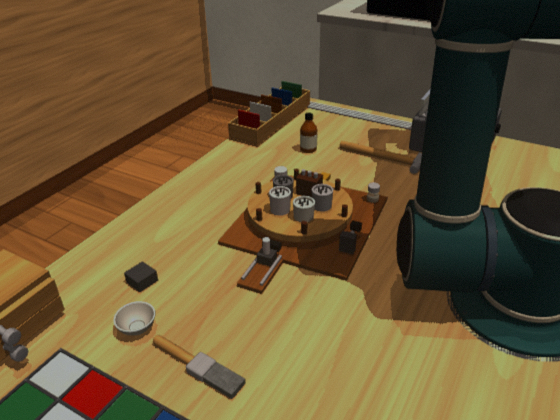

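The top view shows the disc at about (290,208), with the tongue pointing right at (343,207). The brake post is near (225,213), the stop near (275,261), the jar at (341,255) and the reel at (335,166). I'll enlarge this area to measure it.

Run:
```python
import cv2
a=cv2.imread("pics/top0.png")[150:280,190:360]
a=cv2.resize(a,None,fx=4.7,fy=4.6,interpolation=cv2.INTER_CUBIC)
a=cv2.convertScaleAbs(a,alpha=1.6,beta=10)
for i in range(190,360,10):
    cv2.line(a,(int((i-190)*4.7),0),(int((i-190)*4.7),6 if i%50 else 20),(255,255,255),1)
for j in range(150,280,10):
    cv2.line(a,(0,int((j-150)*4.6)),(6 if j%50 else 20,int((j-150)*4.6)),(255,255,255),1)
cv2.imwrite("pics/crop0.png",a)
```

```text
(no output)
```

View pics/crop0.png

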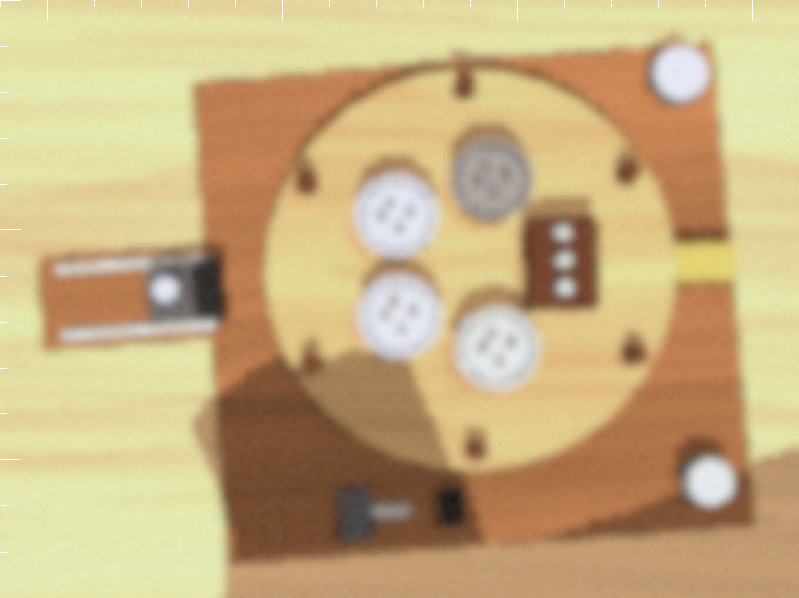

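The enlarged crop shows these positions: disc centre (470,266), tongue end (735,259), post top (165,290), stop bracket (355,513), stop pad (450,506), jar (709,481), reel (680,72). The board corners are (195,85), (712,45), (752,522) and (232,560).

```bash
cat > h.py <<'E'
from rig import *
import numpy as np
from scipy.spatial.transform import Rotation as R
def cam(n):
    c=calibration(n); q=np.array(c["rotation"]); M=R.from_quat(q,scalar_first=True).as_matrix() if q.size==4 else q
    return c,M
def pix(n,u,v,z):
    c,M=cam(n); d=M@[(u-c["cx"])/c["fx"],(v-c["cy"])/c["fy"],1]
    o=np.array(c["origin"]); return o+d*(z-o[2])/d[2]
def proj(n,p):
    c,M=cam(n); a=M.T@(np.array(p)-c["origin"]); return c["cx"]+c["fx"]*a[0]/a[2],c["cy"]+c["fy"]*a[1]/a[2]
crop=lambda X,Y,z: pix("top",190+X/4.7,150+Y/4.6,z)
E
python3 - <<'E'
from h import *
C=crop(470.5,266,.048);print("disc",C)
rim=[crop(*p,.048) for p in[(264,266),(677,266),(470,62),(470,470)]];print([np.linalg.norm(r-C).round(4) for r in rim])
cs=[crop(*p,.012) for p in[(195,85),(712,45),(752,522),(232,560)]]
for i in range(4):
    e=cs[(i+1)%4]-cs[i];print("edge",np.linalg.norm(e).round(4),np.degrees(np.arctan2(e[1],e[0])).round(2),cs[i][:2].round(4))
t=crop(735,259,.048);d=t-C;print("tongue",t,np.linalg.norm(d),np.degrees(np.arctan2(d[1],d[0])))
for p in[(464,85),(307,181),(311,360),(475,441),(633,350),(627,170)]:
    k=crop(*p,.073);d=k-C;print("peg",k[:2].round(4),np.linalg.norm(d).round(4),np.degrees(np.arctan2(d[1],d[0])).round(1))
for n,X,Y,z in[("post",165,290,.074),("stop",355,513,.057),("pad",450,506,.04),("jar",709,481,.045),("reel",680,72,.03)]:
    k=crop(X,Y,z);d=k-C;print(n,k[:2].round(4),np.linalg.norm(d[:2]).round(4),np.degrees(np.arctan2(d[1],d[0])).round(1))
E
```

```text
disc [ 0.52964255 -0.04471067  0.048     ]
[np.float64(0.1308), np.float64(0.1304), np.float64(0.1329), np.float64(0.1314)]
edge 0.3374 -84.35 [0.6489 0.1364]
edge 0.3159 -174.61 [ 0.6821 -0.1994]
edge 0.3348 95.59 [ 0.3676 -0.229 ]
edge 0.3155 5.86 [0.335  0.1042]
tongue [ 0.53765415 -0.21151477  0.048     ] 0.16699638725455274 -87.25019741353735
peg [ 0.644  -0.0379] 0.1172 3.4
peg [0.5804 0.059 ] 0.1181 63.9
peg [0.4662 0.0538] 0.1198 122.8
peg [ 0.4171 -0.0492] 0.1153 -177.7
peg [ 0.4769 -0.146 ] 0.1169 -117.5
peg [ 0.5914 -0.1405] 0.1167 -57.2
post [0.5087 0.1459] 0.1917 96.3
stop [0.3694 0.0246] 0.1746 156.6
pad [ 0.3746 -0.0349] 0.1553 176.4
jar [ 0.3945 -0.1974] 0.2039 -131.5
reel [ 0.6611 -0.177 ] 0.1865 -45.2
```

```bash
cat >> h.py <<'E'
C=np.array([.5296,-.0447]); PHI=np.radians(5.5)
def u(a): a=np.radians(a); return np.array([np.cos(a),np.sin(a)])
def tcp(th,gap,r=.117): return C+r*u(th)+gap*u(th+90)   # TCP behind peg at angle th
def st():
    o=get_obs(); M=R.from_quat(o["orientation"],scalar_first=True).as_matrix()
    print("t",round(o["clock"],2),"p",o["tool_pos"].round(4),"yaw_y",np.degrees(np.arctan2(M[1,1],M[0,1])).round(2),"tilt",M[:,0].round(3),"F",o["ft_force"].round(2),"gap",round(o["finger_gap"],3)); return o,M
E
python3 - <<'E'
from h import *
o,M=st()
for th in(63.9,40,20,0,-23): print(th,tcp(th,.0265).round(4),"yaw",th+90)
E
```

```text
t 0.1 p [ 0.2916 -0.6086  0.2526] yaw_y -64.4 tilt [-0.     0.001 -1.   ] F [-0.77 -0.62 -0.02] gap 0.999
63.9 [0.5573 0.072 ] yaw 153.9
40 [0.6022 0.0508] yaw 130
20 [0.6305 0.0202] yaw 110
0 [ 0.6466 -0.0182] yaw 90
-23 [ 0.6477 -0.066 ] yaw 67
```

Request:
jog_arm(plan=[[[0, 0.02, 0.05, 0, 0.02], [0, 0.05, 0.13, 0, 0.05], [0, 0.09, 0.23, 0, 0.09], [0, 0.13, 0.33, 0, 0.13], [0, 0.17, 0.43, 0, 0.16], [0, 0.21, 0.53, 0, 0.2], [0, 0.24, 0.63, 0, 0.24], [0, 0.28, 0.73, 0, 0.28], [0, 0.32, 0.83, 0, 0.32], [0, 0.36, 0.93, 0, 0.36]]])

```text
clock: 1.1
tool_pos: [0.461, -0.1688, 0.2533]
orientation: [0.344, 0.618, 0.343, -0.618]
ft_force: [0.8, -0.3, 0.5]
finger_gap: -0.002
```

Request:
jog_arm(plan=[[[0, 0.04, 0.1, -0.02, 0.03], [0, 0.08, 0.2, -0.06, 0.05], [0, 0.11, 0.29, -0.1, 0.06], [0, 0.14, 0.36, -0.14, 0.065], [0, 0.16, 0.41, -0.18, 0.066], [0, 0.161, 0.436, -0.2, 0.066], [0, 0.161, 0.436, -0.2, 0.066], [0, 0.161, 0.436, -0.2, 0.066], [0, 0.161, 0.436, -0.2, 0.066], [0, 0.161, 0.436, -0.2, 0.066]]])

```text
clock: 2.1
tool_pos: [0.5416, 0.0462, 0.1544]
orientation: [0.374, 0.601, 0.374, -0.6]
ft_force: [-0.7, 0.2, -0.1]
finger_gap: 0.002
```

Run:
```python
from h import *
import cv2
st(); cv2.imwrite("pics/w1.png",cv2.cvtColor(grab_frame("wrist"),cv2.COLOR_RGB2BGR))
print(calibration("wrist"))
```

```text
t 2.1 p [0.5416 0.0462 0.1544] yaw_y -26.14 tilt [ 0.002 -0.    -1.   ] F [-0.73  0.18 -0.13] gap 0.002
{'fx': 339.46089203093567, 'fy': 339.46089203093567, 'cx': 282.3695119683853, 'cy': 209.06289430889547, 'T_tool_cam': array([[-1.76051236e-04, -2.80184751e-01,  9.59946079e-01,
        -1.20347419e-01],
       [ 9.99999980e-01, -1.42904613e-04,  1.41686645e-04,
         6.04756756e-04],
       [ 9.74822857e-05,  9.59946084e-01,  2.80184771e-01,
        -7.09420286e-02],
       [ 0.00000000e+00,  0.00000000e+00,  0.00000000e+00,
         1.00000000e+00]])}
```

View pics/w1.png

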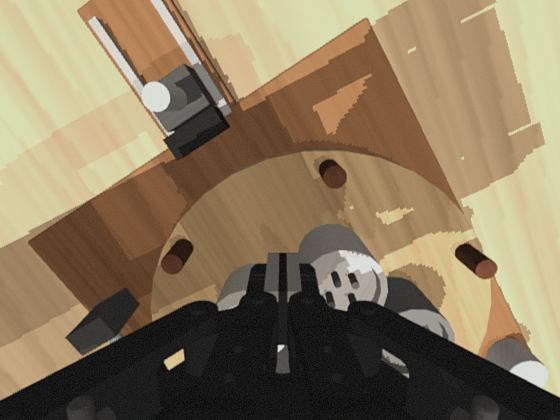

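The wrist view shows peg tops at about (335,176), (173,262) and (485,267). The brake post top is at (155,97) and the stop bracket at (105,325). I'll triangulate from these.

```bash
cat >> h.py <<'E'
def wpix(U,V,z,o=None):
    o=o or get_obs(); M=R.from_quat(o["orientation"],scalar_first=True).as_matrix(); c=calibration("wrist"); T=np.array(c["T_tool_cam"])
    d=M@T[:3,:3]@[(U-c["cx"])/c["fx"],(V-c["cy"])/c["fy"],1]; p=o["tool_pos"]+M@T[:3,3]; return (p+d*(z-p[2])/d[2])
E
python3 - <<'E'
from h import *
for n,U,V,z in[("pegtop",335,176,.076),("pegtop",173,262,.076),("pegtop",485,267,.076),("post",155,97,.074),("cornerNL",30,242,.012),("cornerFL",367,19,.012),("rim",310,150,.048)]:
    k=wpix(U,V,z)[:2];d=k-C;print(n,k.round(4),np.linalg.norm(d).round(4),np.degrees(np.arctan2(d[1],d[0])).round(1))
for th in(63.9,): 
  for g in(.0235,.0285,.033): print(g,tcp(th,g))
E
```

```text
pegtop [0.5849 0.0623] 0.1204 62.7
pegtop [0.4698 0.0569] 0.1179 120.5
pegtop [ 0.6476 -0.0344] 0.1184 5.0
post [0.5124 0.1475] 0.193 95.1
cornerNL [0.3397 0.1076] 0.2434 141.3
cornerFL [0.6528 0.1382] 0.2206 56.0
rim [0.5787 0.0789] 0.133 68.3
0.0235 [0.55996923 0.0707078 ]
0.0285 [0.5554791  0.07290749]
0.033 [0.55143797 0.07488722]
```

Request:
jog_arm(plan=[[[0, 0.012, 0.03, 0, 0], [0, 0.024, 0.06, 0, 0], [0, 0.024, 0.06, -0.02, 0], [0, 0.024, 0.06, -0.06, 0], [0, 0.024, 0.06, -0.1, 0], [0, 0.024, 0.06, -0.13, 0], [0, 0.024, 0.06, -0.15, 0], [0, 0.024, 0.06, -0.153, 0], [0, 0.024, 0.06, -0.153, 0], [0, 0.024, 0.06, -0.153, 0]]])

```text
clock: 3.15
tool_pos: [0.5538, 0.0773, 0.0777]
orientation: [0.375, 0.6, 0.374, -0.599]
ft_force: [-0.0, 0.1, 0.3]
finger_gap: -0.003
```

```bash
sed -i 's/C=np.array(.*\]); PHI/C=np.array([.5315,-.0432]); PHI/' h.py
cat >> h.py <<'E'
def rows(ths,gap):
    "rows for sweep through peg angles ths, in tool units"
    o,M=st(); y=np.degrees(np.arctan2(M[1,1],M[0,1]))%180
    for th in ths: print([0]+[float(x) for x in ((tcp(th,gap)-o["tool_pos"][:2])/.5).round(3)]+[0,float(round((th+90-y)/90,3))])
E
python3 - <<'E'
from h import *
rows(np.linspace(63,42,10),.024)
E
```

```text
t 3.15 p [0.5538 0.0773 0.0777] yaw_y -26.06 tilt [ 0.001  0.    -1.   ] F [-0.04  0.06  0.33] gap -0.003
[0, 0.019, -0.011, 0, -0.01]
[0, 0.028, -0.013, 0, -0.036]
[0, 0.037, -0.017, 0, -0.062]
[0, 0.046, -0.02, 0, -0.088]
[0, 0.055, -0.024, 0, -0.114]
[0, 0.064, -0.028, 0, -0.14]
[0, 0.073, -0.033, 0, -0.166]
[0, 0.081, -0.038, 0, -0.192]
[0, 0.089, -0.043, 0, -0.218]
[0, 0.097, -0.049, 0, -0.244]
```

Request:
jog_arm(plan=[[[0, 0.005, -0.003, 0, 0], [0, 0.01, -0.006, 0, -0.005], [0, 0.015, -0.009, 0, -0.01], [0, 0.02, -0.011, 0, -0.015], [0, 0.025, -0.013, 0, -0.025], [0, 0.03, -0.015, 0, -0.04], [0, 0.036, -0.017, 0, -0.06], [0, 0.042, -0.019, 0, -0.076], [0, 0.048, -0.021, 0, -0.094], [0, 0.055, -0.024, 0, -0.114]]])

```text
clock: 4.15
tool_pos: [0.5811, 0.0651, 0.0768]
orientation: [-0.318, -0.631, -0.318, 0.631]
ft_force: [-4.0, 1.3, 1.4]
finger_gap: 0.001
```

Run:
```python
from h import *
rows(np.linspace(51.5,31,10),.024)
```

```text
t 4.15 p [0.5811 0.0651 0.0768] yaw_y -36.46 tilt [-0. -0. -1.] F [-4.03  1.35  1.4 ] gap 0.001
[0, 0.009, -0.004, 0, -0.023]
[0, 0.017, -0.008, 0, -0.048]
[0, 0.026, -0.013, 0, -0.073]
[0, 0.034, -0.018, 0, -0.099]
[0, 0.041, -0.023, 0, -0.124]
[0, 0.049, -0.029, 0, -0.149]
[0, 0.056, -0.035, 0, -0.174]
[0, 0.063, -0.041, 0, -0.2]
[0, 0.07, -0.048, 0, -0.225]
[0, 0.077, -0.055, 0, -0.25]
```

Request:
jog_arm(plan=[[[0, 0.009, -0.004, 0, -0.023], [0, 0.017, -0.008, 0, -0.048], [0, 0.026, -0.013, 0, -0.073], [0, 0.034, -0.018, 0, -0.099], [0, 0.041, -0.023, 0, -0.124], [0, 0.049, -0.029, 0, -0.149], [0, 0.056, -0.035, 0, -0.174], [0, 0.063, -0.041, 0, -0.2], [0, 0.07, -0.048, 0, -0.225], [0, 0.077, -0.055, 0, -0.25]]])

```text
clock: 5.15
tool_pos: [0.6195, 0.0375, 0.0765]
orientation: [-0.189, -0.681, -0.189, 0.682]
ft_force: [-3.5, 2.0, -0.0]
finger_gap: 0.0
```

Run:
```python
from h import *
rows(np.linspace(28.5,6,10),.024)
```

```text
t 5.15 p [0.6195 0.0375 0.0765] yaw_y -59.0 tilt [-0.001  0.    -1.   ] F [-3.54  1.98 -0.  ] gap 0.0
[0, 0.007, -0.008, 0, -0.028]
[0, 0.013, -0.016, 0, -0.056]
[0, 0.019, -0.024, 0, -0.083]
[0, 0.025, -0.033, 0, -0.111]
[0, 0.031, -0.042, 0, -0.139]
[0, 0.036, -0.051, 0, -0.167]
[0, 0.04, -0.06, 0, -0.194]
[0, 0.045, -0.07, 0, -0.222]
[0, 0.048, -0.079, 0, -0.25]
[0, 0.052, -0.089, 0, -0.278]
```

Request:
jog_arm(plan=[[[0, 0.007, -0.008, 0, -0.028], [0, 0.013, -0.016, 0, -0.056], [0, 0.019, -0.024, 0, -0.083], [0, 0.025, -0.033, 0, -0.111], [0, 0.031, -0.042, 0, -0.139], [0, 0.036, -0.051, 0, -0.167], [0, 0.04, -0.06, 0, -0.194], [0, 0.045, -0.07, 0, -0.222], [0, 0.048, -0.079, 0, -0.25], [0, 0.052, -0.089, 0, -0.278]]])

```text
clock: 6.15
tool_pos: [0.6455, -0.0069, 0.0765]
orientation: [-0.037, -0.706, -0.037, 0.706]
ft_force: [-2.7, 3.2, -0.1]
finger_gap: -0.006
```

Run:
```python
from h import *
rows(np.linspace(4,-13,10),.024)
```

```text
t 6.15 p [ 0.6455 -0.0069  0.0765] yaw_y -84.03 tilt [-0.  0. -1.] F [-2.71  3.2  -0.09] gap -0.006
[0, 0.002, -0.008, 0, -0.022]
[0, 0.004, -0.016, 0, -0.043]
[0, 0.006, -0.024, 0, -0.064]
[0, 0.007, -0.031, 0, -0.085]
[0, 0.008, -0.039, 0, -0.106]
[0, 0.009, -0.047, 0, -0.127]
[0, 0.01, -0.055, 0, -0.148]
[0, 0.011, -0.063, 0, -0.169]
[0, 0.011, -0.071, 0, -0.19]
[0, 0.011, -0.079, 0, -0.211]
```

Request:
jog_arm(plan=[[[0, 0.002, -0.008, 0, -0.022], [0, 0.004, -0.016, 0, -0.043], [0, 0.006, -0.024, 0, -0.064], [0, 0.007, -0.031, 0, -0.085], [0, 0.008, -0.039, 0, -0.106], [0, 0.009, -0.047, 0, -0.127], [0, 0.01, -0.055, 0, -0.148], [0, 0.011, -0.063, 0, -0.169], [0, 0.011, -0.071, 0, -0.19], [0, 0.011, -0.079, 0, -0.211]]])

```text
clock: 7.15
tool_pos: [0.6508, -0.0466, 0.0768]
orientation: [0.08, -0.703, 0.08, 0.703]
ft_force: [-1.0, 4.4, -1.0]
finger_gap: 0.002
```

Run:
```python
from h import *
import cv2
rows(np.linspace(-13.3,-18,10),.024)
a=cv2.cvtColor(grab_frame("top"),cv2.COLOR_RGB2BGR)[150:280,190:360]
a=cv2.convertScaleAbs(cv2.resize(a,None,fx=4.7,fy=4.6,interpolation=cv2.INTER_CUBIC),alpha=1.6,beta=10)
cv2.imwrite("pics/crop1.png",a)
```

```text
t 7.15 p [ 0.6508 -0.0466  0.0768] yaw_y -102.99 tilt [-0.  0. -1.] F [-1.02  4.37 -0.98] gap 0.002
[0, 0.0, -0.0, 0, -0.003]
[0, -0.0, -0.002, 0, -0.009]
[0, -0.0, -0.005, 0, -0.015]
[0, -0.0, -0.007, 0, -0.021]
[0, -0.0, -0.009, 0, -0.027]
[0, -0.0, -0.011, 0, -0.032]
[0, -0.001, -0.013, 0, -0.038]
[0, -0.001, -0.015, 0, -0.044]
[0, -0.001, -0.018, 0, -0.05]
[0, -0.001, -0.02, 0, -0.056]
```

View pics/crop1.png

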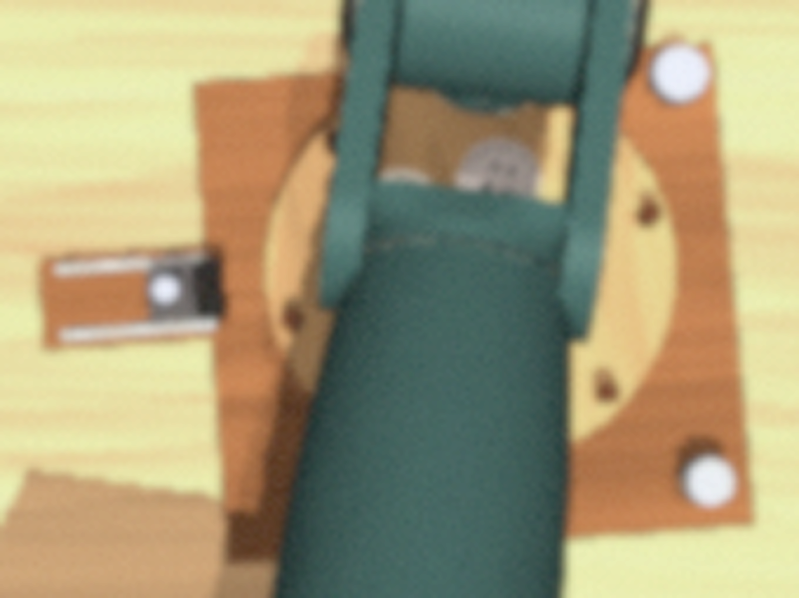

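The arm hides the tongue in this view, but pegs show at (648,208), (606,387) and (293,316).

Run:
```python
from h import *
D=np.array([.5296,-.0447])
for p in[(648,208),(606,387),(293,316)]:
    d=crop(*p,.073)[:2]-D;print(np.linalg.norm(d).round(4),np.degrees(np.arctan2(d[1],d[0])).round(1))
```

```text
0.1156 -70.9
0.1144 -132.0
0.116 107.9
```

Request:
jog_arm(plan=[[[0, 0, -0.003, 0, -0.008], [0, 0, -0.006, 0, -0.016], [0, 0, -0.009, 0, -0.024], [0, 0, -0.012, 0, -0.032], [0, 0, -0.015, 0, -0.04], [0, 0, -0.018, 0, -0.048], [0, -0.001, -0.021, 0, -0.056], [0, -0.001, -0.024, 0, -0.064], [0, -0.001, -0.027, 0, -0.072], [0, -0.002, -0.03, 0, -0.08]]])

```text
clock: 8.2
tool_pos: [0.65, -0.0614, 0.0768]
orientation: [-0.123, 0.696, -0.123, -0.696]
ft_force: [2.0, 2.8, 0.4]
finger_gap: -0.002
```

Run:
```python
from h import *
rows(np.linspace(-20,-24,10),.024)
```

```text
t 8.2 p [ 0.65   -0.0614  0.0768] yaw_y -110.09 tilt [ 0. -0. -1.] F [1.99 2.76 0.41] gap -0.002
[0, -0.001, 0.001, 0, 0.001]
[0, -0.001, -0.0, 0, -0.004]
[0, -0.001, -0.002, 0, -0.009]
[0, -0.001, -0.004, 0, -0.014]
[0, -0.002, -0.006, 0, -0.019]
[0, -0.002, -0.008, 0, -0.024]
[0, -0.002, -0.009, 0, -0.029]
[0, -0.003, -0.011, 0, -0.034]
[0, -0.003, -0.013, 0, -0.039]
[0, -0.004, -0.015, 0, -0.043]
```

Request:
jog_arm(plan=[[[0, 0, -0.001, 0, -0.002], [0, 0, -0.002, 0, -0.004], [0, 0, -0.003, 0, -0.007], [0, -0.001, -0.004, 0, -0.01], [0, -0.001, -0.005, 0, -0.012], [0, -0.001, -0.006, 0, -0.014], [0, -0.002, -0.007, 0, -0.017], [0, -0.002, -0.008, 0, -0.02], [0, -0.003, -0.009, 0, -0.023], [0, -0.003, -0.01, 0, -0.025]]])

```text
clock: 9.2
tool_pos: [0.6484, -0.0663, 0.0769]
orientation: [-0.137, 0.694, -0.137, -0.694]
ft_force: [1.9, 2.8, 0.5]
finger_gap: 0.0
```

Request:
jog_arm(plan=[[[0, 0, -0.001, 0, -0.002], [0, 0, -0.002, 0, -0.004], [0, -0.001, -0.003, 0, -0.006], [0, -0.001, -0.004, 0, -0.008], [0, -0.001, -0.004, 0, -0.01], [0, -0.002, -0.005, 0, -0.012], [0, -0.002, -0.006, 0, -0.015], [0, -0.002, -0.006, 0, -0.015], [0, -0.002, -0.006, 0, -0.015], [0, -0.002, -0.006, 0, -0.015]]])

```text
clock: 10.2
tool_pos: [0.6474, -0.0693, 0.0768]
orientation: [-0.145, 0.692, -0.145, -0.692]
ft_force: [3.0, 0.4, 0.8]
finger_gap: 0.002
```

Request:
jog_arm(plan=[[[0, 0, -0.001, 0, -0.002], [0, 0, -0.002, 0, -0.004], [0, -0.001, -0.003, 0, -0.006], [0, -0.001, -0.004, 0, -0.008], [0, -0.002, -0.005, 0, -0.01], [0, -0.002, -0.006, 0, -0.012], [0, -0.003, -0.006, 0, -0.015], [0, -0.003, -0.007, 0, -0.017], [0, -0.003, -0.008, 0, -0.019], [0, -0.003, -0.009, 0, -0.02]]])

```text
clock: 11.2
tool_pos: [0.6457, -0.0737, 0.0767]
orientation: [0.156, -0.69, 0.156, 0.69]
ft_force: [-0.3, 3.5, 1.8]
finger_gap: -0.002
```

Run:
```python
from h import *
st()
```

```text
t 11.2 p [ 0.6457 -0.0737  0.0767] yaw_y -115.44 tilt [-0.001  0.    -1.   ] F [-0.32  3.53  1.78] gap -0.002
```

Request:
jog_arm(plan=[[[0, 0, -0.001, 0, -0.002], [0, 0, -0.002, 0, -0.004], [0, -0.001, -0.003, 0, -0.006], [0, -0.001, -0.004, 0, -0.008], [0, -0.002, -0.005, 0, -0.01], [0, -0.002, -0.006, 0, -0.012], [0, -0.003, -0.006, 0, -0.015], [0, -0.003, -0.007, 0, -0.017], [0, -0.003, -0.007, 0, -0.017], [0, -0.003, -0.007, 0, -0.017]]])

```text
clock: 12.2
tool_pos: [0.6449, -0.0767, 0.0768]
orientation: [-0.165, 0.688, -0.164, -0.687]
ft_force: [7.3, 8.1, -3.1]
finger_gap: -0.001
```

Request:
jog_arm(plan=[[[0, 0, 0, 0, 0], [0, 0, 0, 0, 0], [0, 0, 0, 0, 0], [0, 0, 0, 0, 0], [0, 0, 0, 0, 0], [0, 0, 0, 0, 0], [0, 0, 0, 0, 0], [0, 0, 0, 0, 0], [0, 0, 0, 0, 0], [0, 0, 0, 0, 0]]])

```text
clock: 13.2
tool_pos: [0.645, -0.0767, 0.0768]
orientation: [-0.165, 0.688, -0.164, -0.687]
ft_force: [6.3, 8.6, -3.0]
finger_gap: 0.001
```

Run:
```python
from h import *
st()
```

```text
t 13.2 p [ 0.645  -0.0767  0.0768] yaw_y -116.95 tilt [ 0.002  0.001 -1.   ] F [ 6.28  8.59 -3.  ] gap 0.001
```

Request:
jog_arm(plan=[[[0, 0.001, 0.002, 0, 0], [0, 0.002, 0.004, 0, 0], [0, 0.005, 0.01, 0, 0], [0, 0.009, 0.019, 0, 0], [0, 0.013, 0.027, 0, 0], [0, 0.013, 0.027, 0.04, 0], [0, 0.013, 0.027, 0.1, 0], [0, 0.013, 0.06, 0.16, 0], [0, 0.01, 0.12, 0.2, 0], [0, 0, 0.2, 0.2, 0]]])

```text
clock: 14.2
tool_pos: [0.6455, 0.0229, 0.1805]
orientation: [-0.166, 0.689, -0.165, -0.686]
ft_force: [0.4, 0.8, -0.6]
finger_gap: 0.003
```

Run:
```python
from h import *
import cv2
st()
a=cv2.cvtColor(grab_frame("side"),cv2.COLOR_RGB2BGR)[140:310,210:410]
cv2.imwrite("pics/s2.png",cv2.resize(a,None,fx=3.5,fy=3.5,interpolation=cv2.INTER_CUBIC))
b=np.array([-np.sin(PHI),np.cos(PHI)]);
for P in([.5087,.1459],[.5124,.1475]): print("behind post",(np.array(P)+b*.0305).round(4))
```

```text
t 14.2 p [0.6455 0.0229 0.1805] yaw_y -117.06 tilt [ 0.005 -0.    -1.   ] F [ 0.39  0.83 -0.56] gap 0.003
behind post [0.5058 0.1763]
behind post [0.5095 0.1779]
```

View pics/s2.png

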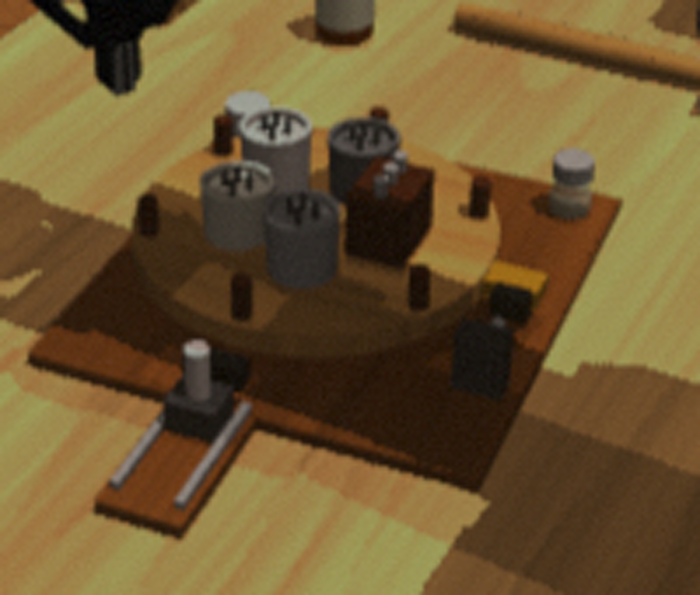

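The side view shows the tongue (515,280) touching the stop pad (510,300), with the tool block facing front. Next is the brake.

Request:
jog_arm(plan=[[[0, -0.02, 0.03, 0, 0.05], [0, -0.06, 0.08, 0, 0.1], [0, -0.11, 0.13, 0, 0.16], [0, -0.16, 0.19, 0, 0.22], [0, -0.21, 0.25, 0, 0.28], [0, -0.25, 0.29, 0, 0.34], [0, -0.275, 0.317, 0, 0.361], [0, -0.275, 0.317, 0, 0.361], [0, -0.275, 0.317, 0, 0.361], [0, -0.275, 0.317, 0, 0.361]]])

```text
clock: 15.25
tool_pos: [0.5073, 0.1808, 0.1767]
orientation: [-0.034, -0.706, -0.034, 0.706]
ft_force: [-0.8, -0.0, -0.7]
finger_gap: 0.002
```

Run:
```python
from h import *
import cv2
st(); cv2.imwrite("pics/w2.png",cv2.cvtColor(grab_frame("wrist"),cv2.COLOR_RGB2BGR))
```

```text
t 15.25 p [0.5073 0.1808 0.1767] yaw_y -84.53 tilt [-0. -0. -1.] F [-0.83 -0.03 -0.67] gap 0.002
```

View pics/w2.png

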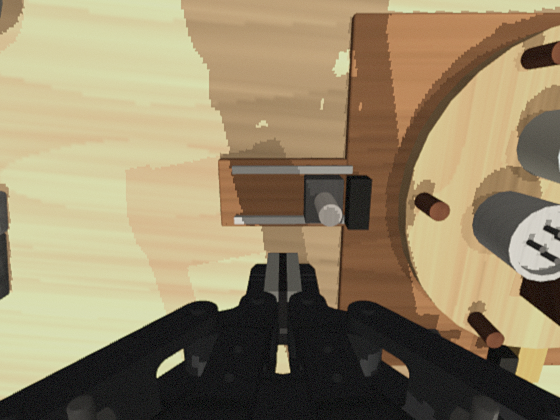

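The post top is at (328,214), and the rails line up with the image rows.

Run:
```python
from h import *
p=wpix(328,214,.074)[:2]; e=[wpix(233,170,.018)[:2],wpix(352,171,.018)[:2]];d=e[0]-e[1]
b=np.array([-np.sin(PHI),np.cos(PHI)])
print(p,"rail dir",np.degrees(np.arctan2(d[1],d[0])),(p-C)@b, (p+.03*b))
```

```text
[0.51339381 0.14917201] rail dir 94.96883846230227 0.19322176653609022 [0.51051843 0.17903389]
```

Request:
jog_arm(plan=[[[0, 0.003, 0, -0.02, 0], [0, 0.006, 0, -0.05, 0], [0, 0.006, 0, -0.08, 0], [0, 0.006, 0, -0.11, 0], [0, 0.006, 0, -0.14, 0], [0, 0.006, 0, -0.17, 0], [0, 0.006, 0, -0.19, 0], [0, 0.006, 0, -0.203, 0], [0, 0.006, 0, -0.203, 0], [0, 0.006, 0, -0.203, 0]]])

```text
clock: 16.3
tool_pos: [0.5101, 0.1813, 0.0757]
orientation: [0.034, 0.706, 0.034, -0.706]
ft_force: [0.6, -0.2, 0.7]
finger_gap: -0.001
```

Request:
jog_arm(plan=[[[0, 0, -0.004, 0, 0], [0, 0, -0.008, 0, 0], [0, 0, -0.012, 0, 0], [0, 0, -0.016, 0, 0], [0, 0, -0.019, 0, 0], [0, 0.001, -0.022, 0, 0], [0, 0.001, -0.025, 0, 0], [0, 0.002, -0.028, 0, 0], [0, 0.002, -0.031, 0, 0], [0, 0.003, -0.034, 0, 0]]])

```text
clock: 17.3
tool_pos: [0.5112, 0.1643, 0.0753]
orientation: [-0.034, -0.706, -0.034, 0.706]
ft_force: [-2.6, 3.7, 1.0]
finger_gap: -0.003
```

Run:
```python
from h import *
st()
```

```text
t 17.3 p [0.5112 0.1643 0.0753] yaw_y -84.46 tilt [-0.  0. -1.] F [-2.61  3.72  1.  ] gap -0.003
```

Request:
jog_arm(plan=[[[0, 0, -0.002, 0, 0], [0, 0, -0.004, 0, 0], [0, 0, -0.006, 0, 0], [0, 0, -0.008, 0, 0], [0, 0.001, -0.01, 0, 0], [0, 0.001, -0.012, 0, 0], [0, 0.001, -0.014, 0, 0], [0, 0.001, -0.016, 0, 0], [0, 0.002, -0.018, 0, 0], [0, 0.002, -0.02, 0, 0]]])

```text
clock: 18.3
tool_pos: [0.5123, 0.1542, 0.0753]
orientation: [-0.034, -0.706, -0.034, 0.706]
ft_force: [-2.4, 3.7, 1.4]
finger_gap: -0.004
```

Request:
jog_arm(plan=[[[0, 0, -0.001, 0, 0], [0, 0, -0.002, 0, 0], [0, 0, -0.003, 0, 0], [0, 0, -0.004, 0, 0], [0, 0, -0.005, 0, 0], [0, 0.001, -0.005, 0, 0], [0, 0.001, -0.006, 0, 0], [0, 0.001, -0.006, 0, 0], [0, 0.001, -0.007, 0, 0], [0, 0.001, -0.008, 0, 0]]])

```text
clock: 19.3
tool_pos: [0.5129, 0.1502, 0.0753]
orientation: [-0.034, -0.706, -0.034, 0.706]
ft_force: [-1.8, 3.8, -0.3]
finger_gap: 0.004
```

Request:
jog_arm(plan=[[[0, 0, -0.001, 0, 0], [0, 0, -0.001, 0, 0], [0, 0, -0.002, 0, 0], [0, 0, -0.002, 0, 0], [0, 0, -0.003, 0, 0], [0, 0, -0.003, 0, 0], [0, 0, -0.004, 0, 0], [0, 0, -0.004, 0, 0], [0, 0.001, -0.005, 0, 0], [0, 0.001, -0.005, 0, 0]]])

```text
clock: 20.3
tool_pos: [0.5133, 0.1477, 0.0753]
orientation: [-0.034, -0.706, -0.034, 0.706]
ft_force: [-2.4, 3.6, 0.3]
finger_gap: -0.001
```

Request:
jog_arm(plan=[[[0, 0, -0.001, 0, 0], [0, 0, -0.001, 0, 0], [0, 0, -0.002, 0, 0], [0, 0, -0.002, 0, 0], [0, 0, -0.003, 0, 0], [0, 0, -0.003, 0, 0], [0, 0, -0.004, 0, 0], [0, 0, -0.004, 0, 0], [0, 0, -0.004, 0, 0], [0, 0, -0.004, 0, 0]]])

```text
clock: 21.3
tool_pos: [0.5134, 0.1457, 0.0753]
orientation: [-0.034, -0.706, -0.034, 0.706]
ft_force: [-1.7, 3.7, -0.4]
finger_gap: -0.001
```

Request:
jog_arm(plan=[[[0, 0, -0.001, 0, 0], [0, 0, -0.001, 0, 0], [0, 0, -0.002, 0, 0], [0, 0, -0.002, 0, 0], [0, 0, -0.003, 0, 0], [0, 0, -0.003, 0, 0], [0, 0, -0.004, 0, 0], [0, 0, -0.004, 0, 0], [0, 0, -0.004, 0, 0], [0, 0, -0.004, 0, 0]]])

```text
clock: 22.3
tool_pos: [0.5134, 0.1437, 0.0753]
orientation: [0.034, 0.706, 0.034, -0.706]
ft_force: [0.1, 2.2, -2.1]
finger_gap: -0.002
```

Request:
jog_arm(plan=[[[0, 0, -0.001, 0, 0], [0, 0, -0.001, 0, 0], [0, 0, -0.002, 0, 0], [0, 0, -0.002, 0, 0], [0, 0, -0.003, 0, 0], [0, 0, -0.003, 0, 0], [0, 0, -0.004, 0, 0], [0, 0, -0.004, 0, 0], [0, 0, -0.004, 0, 0], [0, 0, -0.004, 0, 0]]])

```text
clock: 23.3
tool_pos: [0.5135, 0.1418, 0.0754]
orientation: [0.034, 0.706, 0.034, -0.706]
ft_force: [2.5, 5.0, -1.4]
finger_gap: 0.001
```

Request:
jog_arm(plan=[[[0, 0, -0.001, 0, 0], [0, 0, -0.001, 0, 0], [0, 0, -0.002, 0, 0], [0, 0, -0.002, 0, 0], [0, 0, -0.003, 0, 0], [0, 0, -0.003, 0, 0], [0, 0, -0.004, 0, 0], [0, 0, -0.004, 0, 0], [0, 0, -0.004, 0, 0], [0, 0, -0.004, 0, 0]]])

```text
clock: 24.3
tool_pos: [0.5136, 0.1401, 0.0754]
orientation: [0.034, 0.707, 0.034, -0.706]
ft_force: [3.7, 7.9, -3.3]
finger_gap: -0.001
```

Request:
jog_arm(plan=[[[0, 0, -0.001, 0, 0], [0, 0, -0.002, 0, 0], [0, 0, -0.003, 0, 0], [0, 0, -0.003, 0, 0], [0, 0, -0.003, 0, 0], [0, 0, -0.003, 0, 0], [0, 0, -0.003, 0, 0], [0, 0, -0.003, 0, 0], [0, 0, -0.003, 0, 0], [0, 0, -0.003, 0, 0]]])

```text
clock: 25.3
tool_pos: [0.5137, 0.1389, 0.0754]
orientation: [0.034, 0.707, 0.035, -0.706]
ft_force: [5.0, 10.9, -3.4]
finger_gap: -0.002
```

Request:
jog_arm(plan=[[[0, 0, 0, 0, 0], [0, 0, 0, 0, 0], [0, 0, 0, 0, 0], [0, 0, 0, 0, 0], [0, 0, 0, 0, 0], [0, 0, 0, 0, 0], [0, 0, 0, 0, 0], [0, 0, 0, 0, 0], [0, 0, 0, 0, 0], [0, 0, 0, 0, 0]]])

```text
clock: 26.3
tool_pos: [0.5137, 0.1389, 0.0754]
orientation: [0.034, 0.707, 0.035, -0.706]
ft_force: [5.0, 10.5, -3.6]
finger_gap: 0.001
```

Request:
jog_arm(plan=[[[0, 0, 0.002, 0, 0], [0, 0, 0.005, 0, 0], [0, 0, 0.01, 0, 0], [0, -0.001, 0.02, 0, 0], [0, -0.003, 0.035, 0, 0], [0, -0.004, 0.05, 0, 0], [0, -0.004, 0.05, 0.05, 0], [0, -0.004, 0.05, 0.12, 0], [0, -0.004, 0.05, 0.2, 0], [0, -0.004, 0.1, 0.25, 0]]])

```text
clock: 27.3
tool_pos: [0.5118, 0.1877, 0.2035]
orientation: [0.033, 0.707, 0.034, -0.705]
ft_force: [0.2, -0.2, -0.3]
finger_gap: 0.005
```

Request:
jog_arm(plan=[[[0, 0, 0.08, 0, 0], [0, -0.02, 0.16, 0, 0], [0, -0.06, 0.24, 0, 0], [0, -0.1, 0.32, 0, 0], [0, -0.14, 0.4, 0, 0], [0, -0.18, 0.48, 0, 0], [0, -0.2, 0.54, 0, 0], [0, -0.2, 0.54, 0, 0], [0, -0.2, 0.54, 0, 0], [0, -0.2, 0.54, 0, 0]]])

```text
clock: 28.3
tool_pos: [0.4115, 0.4578, 0.2002]
orientation: [-0.034, -0.706, -0.034, 0.706]
ft_force: [0.7, 0.1, -0.1]
finger_gap: 0.001
```

Run:
```python
from h import *
import cv2
st()
a=cv2.cvtColor(grab_frame("top"),cv2.COLOR_RGB2BGR)[150:280,190:360]
a=cv2.convertScaleAbs(cv2.resize(a,None,fx=4.7,fy=4.6,interpolation=cv2.INTER_CUBIC),alpha=1.6,beta=10)
cv2.imwrite("pics/crop3.png",a)
```

```text
t 28.3 p [0.4115 0.4578 0.2002] yaw_y -84.48 tilt [-0. -0. -1.] F [ 0.71  0.11 -0.14] gap 0.001
```

View pics/crop3.png

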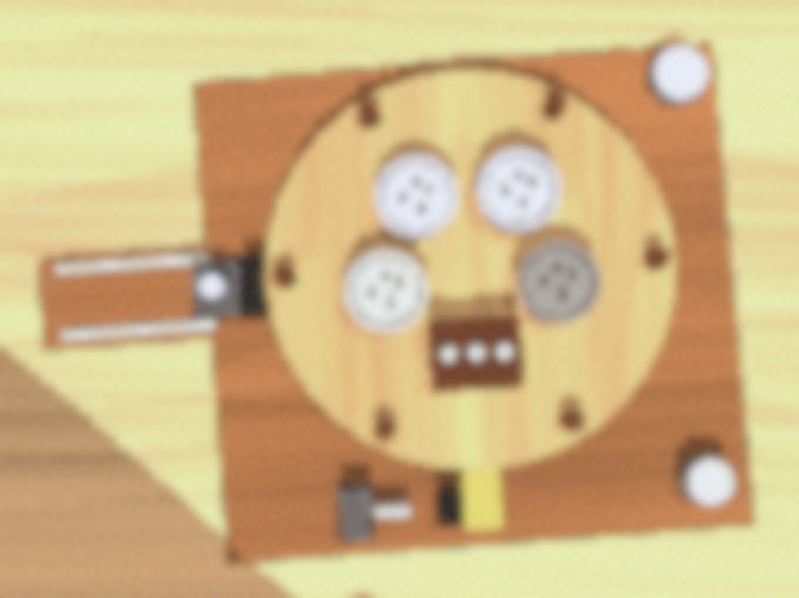

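The top view shows the tongue (482,500) against the stop pad (450,500) and the brake pad (252,285) on the rim. The jar (709,481) and reel (680,72) haven't moved, and the arm is clear, so I'm handing in.

```bash
python3 -c "
from rig import *
print(sign_off())"
```

```text
the job is handed in; nothing more can be done
None
```

I turned the carousel clockwise by one rim peg until the tongue met the sprung stop. I leaned on it at about 10.5 N for a second, then backed off. Next I pushed the brake post in until the pad met the rim, leaned on it for a second at about 10.5 N along the rails (about 12 N in all), and backed off. The job was handed in at about 28 s with the arm clear.

- **Final checks:** the last top picture shows the tool block at the front, the tongue against the stop pad and the brake pad against the rim. The jar and reel are where they started. I did not check the other bench items in that last picture, but the arm never came down near them.
- **Forces:** readings came mostly once per second, and the highest was about 12.5 N. A brief peak between readings would not have shown.
- **Not measured:** the pressure left on the stop and rim after I let go. Friction should hold about 2.6 N at the stop and about 4 N at the brake.
- **Disagreement:** the wrist and top cameras differed by 3 to 4 mm. I used a point between them, and contact was found by feel.

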